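# Reload the reagent carrier of an extraction analyser

## Task

First lift every used cassette out of the reagent carrier and put it in the yellow waste tray. Then load all the fresh, foil-topped cassettes waiting on the bench into the carrier, turning them so that the L-shapes interlock two to a bay and each drops in flat and flush with the walls. Finally swing the carrier's cover shut and press its free edge down until the tab snaps in behind the rim; do not knock over the white bottle or the beaker.

Things in the scene. Friction and masses are not known exactly. Their poses are not given: they have to be found in the camera images.
- carrier: fixed grey reagent carrier, 151 x 112 mm, origin on the bench under its centre, z up. Floor 5 mm, walls 5 mm thick, their tops 27 mm over the bench. A wall along own y at x = 0 parts two bays; the cover's hinge is on the +y side, the rim for its tab on the -y side. A flush cassette's point is 30 mm over the bench. Used cassettes start nested in the bays.
- bay_a (a point): floor centre of the -x bay, 68 (x) by 102 mm (y) inside, axes as the carrier, 5 mm over the bench. A bay takes two L cassettes head to tail with 2 mm play a side: one turned like the carrier, its point at (-5.7,-22.7) mm from here, the other by half a turn at (+5.7,+22.7). The mirror pattern fits too: yaw +90 deg at (+5.7,-22.7) and yaw -90 deg at (-5.7,+22.7).
- bay_b (a point): floor centre of the +x bay, the same size and use as bay_a; 73 mm from it in the carrier's +x
- cover (a joint): hinged cover of the carrier, blue frame and clear window, 164 x 128 mm, skirts 30 mm deep: angle in rad, 0 shut, 2.3 to 2.6 standing open, leaning out over +y. Stays where it is left (0.22 N m to move it, 220 g). Push it over from behind by its outer face, then press down. At 0.08 the springy tab meets the rim; about 5 to 10 N at the free edge snaps it past, and it then holds below 0.02.
- carrier_hinge (a point): middle of the cover's hinge line, which runs along the carrier's x, 36 mm over the bench; axes as the carrier. The shut cover reaches from here 128 mm towards the carrier's -y and its flat outer face is 29 mm above this point.
- cover_edge (a point): point on the cover's outer face, in the middle of its width, 13 mm in from the free edge (115 mm along the cover from the hinge line, 29 mm outwards from it). Own axes: -y towards the free edge, z outwards from the face; those of the carrier when shut.
- rim_mid (a point): middle of the rim behind which the cover's tab snaps: a bar 60 mm long along the carrier's x, its top 34 mm over the bench, 80 mm from the carrier's centre on its -y side
- waste: fixed open yellow tray for used cassettes, 210 (own x) x 125 (own y) x 30 mm, walls and floor 4 mm, origin under its centre on the bench; holds two cassettes side by side along x
- fresh1_mid (a point): White L cassette, 22 mm high, 64 mm square less one quarter: in own x and y -26.3 to 37.7 mm, missing where both exceed 3.7; arms point +x, +y. Grip fin 10 thick, 40 long, 28 high (total 50) along (1,-1): grip it across (1,1). Point: on the fin's axis, 25 mm over the underside. 90 g. Fresh: foil on top; starts on the bench, right. May be absent.
- fresh2_mid (a point): White L cassette, 22 mm high, 64 mm square less one quarter: in own x and y -26.3 to 37.7 mm, missing where both exceed 3.7; arms point +x, +y. Grip fin 10 thick, 40 long, 28 high (total 50) along (1,-1): grip it across (1,1). Point: on the fin's axis, 25 mm over the underside. 90 g. Fresh: foil on top; starts on the bench, right. May be absent.
- fresh3_mid (a point): White L cassette, 22 mm high, 64 mm square less one quarter: in own x and y -26.3 to 37.7 mm, missing where both exceed 3.7; arms point +x, +y. Grip fin 10 thick, 40 long, 28 high (total 50) along (1,-1): grip it across (1,1). Point: on the fin's axis, 25 mm over the underside. 90 g. Fresh: foil on top; starts on the bench, right. May be absent.
- fresh4_mid (a point): White L cassette, 22 mm high, 64 mm square less one quarter: in own x and y -26.3 to 37.7 mm, missing where both exceed 3.7; arms point +x, +y. Grip fin 10 thick, 40 long, 28 high (total 50) along (1,-1): grip it across (1,1). Point: on the fin's axis, 25 mm over the underside. 90 g. Fresh: foil on top; starts on the bench, right. May be absent.
- used1_mid (a point): White L cassette, 22 mm high, 64 mm square less one quarter: in own x and y -26.3 to 37.7 mm, missing where both exceed 3.7; arms point +x, +y. Grip fin 10 thick, 40 long, 28 high (total 50) along (1,-1): grip it across (1,1). Point: on the fin's axis, 25 mm over the underside. 90 g. Used: dark open wells on top; starts in the carrier. May be absent.
- used2_mid (a point): White L cassette, 22 mm high, 64 mm square less one quarter: in own x and y -26.3 to 37.7 mm, missing where both exceed 3.7; arms point +x, +y. Grip fin 10 thick, 40 long, 28 high (total 50) along (1,-1): grip it across (1,1). Point: on the fin's axis, 25 mm over the underside. 90 g. Used: dark open wells on top; starts in the carrier. May be absent.
- buffer: bystander: white bottle 56 mm across, 120 mm high, origin under its centre, standing
- beaker: bystander: glass beaker 70 mm across, 85 mm high, origin under its centre, standing
There are look-alikes about, which are no part of the job. Leave any blue or purple look-alike of the part that bears used1_mid alone.

How it is judged:
By the outcome, as a careful person would: the job done as asked, in the order asked, and still so for the second after the job is handed in, with the robot touching nothing.
Of fresh1, fresh2, fresh3, fresh4 only 3 to 4 are there at a start; the rules pass over those that are not, and their reading is None.
Of used1, used2 only 1 to 2 are there at a start; the rules pass over those that are not, and their reading is None.
At some moment in a run one of fresh1, fresh2, fresh3, fresh4 may be knocked a few centimetres aside while the robot is not near it.
Once in a run the grip may slacken for a moment while it holds something.
It also fails if it takes over 210 s, if anything falls off the work surface, if the arm or the gripper's body presses on something with over 40 N, if the wrist force passes 120 N, or if a joint passes its speed limit or range.

## Robot

A 6-joint arm with a two-finger parallel gripper is mounted at the origin on the work surface. World frame = base frame: x ahead of the robot, y to its left, z up, the work surface at z = 0. Lengths are in m, angles in rad, forces in N, time in s.
With the tool pointing down it reaches from about 0.35 to 0.8 m from the base axis. Payload 7.3 kg.
Tool frame: the origin (TCP) lies between the finger pads; the fingertips stand 25 mm ahead of it and the grasp point (between the pads) lies 6 mm ahead of it (r.tip_extent is the distance from the TCP to the fingertips, in m); z points along the fingers, y is the direction in which the jaws open and shut (so a half turn about z gives the same grasp; the last joint's range is limited). The gripper opens to 85 mm and grips with 20 to 120 N. Pads are 22 mm wide; open, the fingers measure 114 mm over their backs; the gripper's body (76 mm by 85 mm) begins 54 mm behind the grasp point. The pads swing forward as they close: fully open they stand 13 mm farther back than shut.
Start: joints at [1.139, 0.342, 1.524, -0, 1.275, -0.146], TCP at [0.148, 0.504, 0.256] pointing down, gripper open.
Joint ranges: [-2.53, 2.53], [-0.77, 2.02], [0.04, 2.7], [-1, 4.14], [0.28, 2.66], [-3.11, 3.11]. Speed limits (rad/s): [2.57, 2.57, 3.14, 3.14, 3.14, 3.14].

## Interface

Orientations are given as a unit quaternion [x, y, z, w].
In Python, from workcell import r, command_gripper, optics gives the robot as it stands. The module is installed in compiled form; this text tells all that it offers. Calls block until the motion is done:
- r.reach(position, orientation): joint-space move of the TCP to a pose.
- r.move_straight(position, orientation=None, speed=0.15, max_force=None): straight line of the TCP; orientation=None keeps the orientation; speed is the mean speed in m/s. With max_force (N) it stops when the force on the tool has changed by that much, and returns True; else False.
- r.movej(angles): joint-space move.
- command_gripper(opening, force=None): finger opening in m; force is the grip in N (None keeps the last); returns when the fingers have stopped.
- r.hold(seconds).
- r.solve_ik(position, orientation): joint angles nearest the present ones, or None.
- r.read_state(): the state.
- optics.get_image(name): name is "side" or "top"; returns (picture, depth): 480x640x3 uint8, red, green, blue; 480x640 float32, m along the optical axis (not along the pixel's ray), 0 where there is no reading.
- optics.camera_model(name): a dict with "K" (3x3 intrinsics, pixels), "R" (3x3) and "t" (3): a world point X has camera coordinates R X + t. Camera axes: x right, y down, z forward; pixel columns grow to the right and rows downward; lengths in m; the calibration is good to about 2 mm. A picture is of the moment at which its call begins. camera_model takes no time and is no camera call.
A pose or a line that the arm cannot do raises r.PlanningError and nothing moves.
- r.finish_job(): hands the job in, once; it reports no verdict.
The state is a dict: "time_s": time; "joint_positions": joint angles; "dq": joint speeds; "tau": joint torques, N m; "eef_pos": TCP position; "eef_rot": TCP orientation; "contact_force": force on the tool from outside, world axes, zero at the start; "torque": the same for the moment, N m; "grip_width": finger opening in m.
Only numpy, scipy, OpenCV 4.12 (cv2) and the standard library are available. Lean on these libraries where they do the work, as an engineer would, in place of code of your own. Each camera call takes 0.05 s, during which the arm holds its last target.

## Working session

There is one attempt and no reset: what is moved stays moved. The work goes in short steps, each a Python script; the robot and the scene stay as the last script left them, time stands still between calls to the robot, and variables do not carry over. Pictures are saved under pics/ and viewed, and the job is handed in when it is done.

```bash
mkdir -p pics; ls; python3 - <<'E'
from workcell import r, command_gripper, optics
import cv2,numpy as np
for n in("top","side"):
    p,d=optics.get_image(n); cv2.imwrite(f"pics/{n}0.png",p[:,:,::-1]); np.save(f"{n}0.npy",d)
    m=optics.camera_model(n); print(n,m)
s=r.read_state(); print(s); print(r.tip_extent)
E
```

```text
pics
top {'K': array([[526.23970461,   0.        , 316.72254005],
       [  0.        , 526.23970461, 243.56002539],
       [  0.        ,   0.        ,   1.        ]]), 'R': array([[-0.01457122, -0.99985869,  0.00838377],
       [-0.99797123,  0.01402298, -0.06210297],
       [ 0.06197663, -0.00927167, -0.99803454]]), 't': array([0.02890274, 0.56199381, 1.31105522])}
side {'K': array([[517.76767154,   0.        , 325.07556392],
       [  0.        , 517.76767154, 238.50662494],
       [  0.        ,   0.        ,   1.        ]]), 'R': array([[ 0.68584919, -0.72730507, -0.02526314],
       [-0.40575078, -0.35334422, -0.84292002],
       [ 0.60413343,  0.58836655, -0.53744544]]), 't': array([-0.36747171,  0.28226486,  0.88765734])}
{'time_s': 0.1, 'joint_positions': array([ 1.13897321e+00,  3.42675142e-01,  1.52489898e+00,  9.55453769e-06,
        1.27544163e+00, -1.45998718e-01]), 'dq': array([-1.41746836e-03, -2.68277382e-03, -2.77903577e-03,  9.25248214e-04,
       -1.55487375e-03, -4.56404576e-05]), 'tau': array([ 2.51072248e-03, -4.34436142e+01, -2.46496081e+01, -1.01241102e-05,
        4.59885341e-03,  3.07400978e-05]), 'eef_pos': array([0.14786138, 0.50341039, 0.25569184]), 'eef_rot': array([ 1.42427568e-01,  9.89804971e-01, -6.80758802e-04, -2.07106954e-04]), 'contact_force': array([-0.60481784,  0.81166933, -0.24216755]), 'torque': array([ 0.01049372, -0.00352533,  0.00013046]), 'grip_width': 0.0851533709013259}
0.025
```

View pics/top0.png

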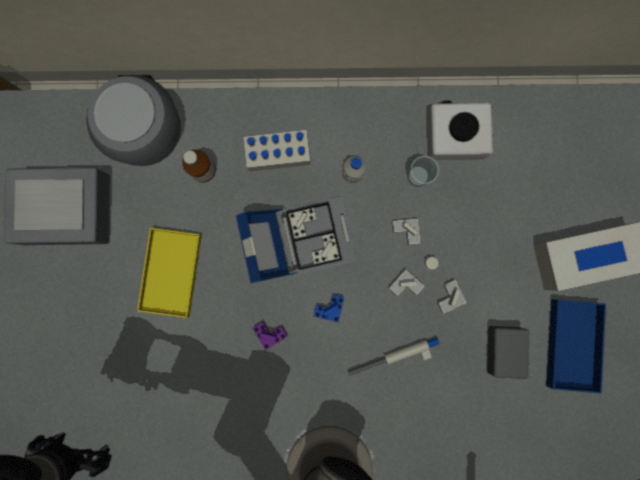

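View pics/side0.png

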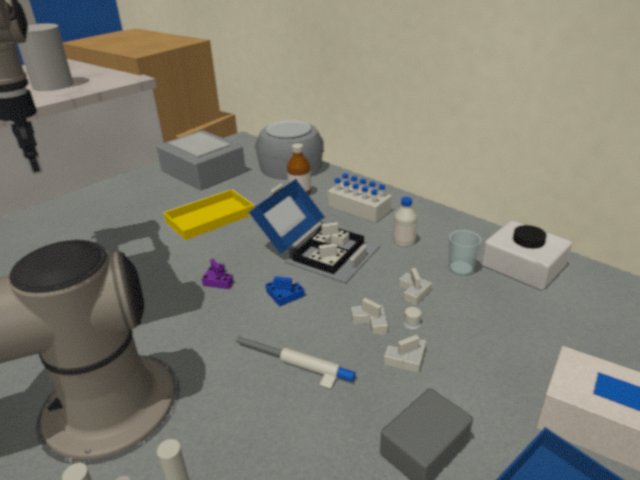

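```bash
python3 - <<'E'
import cv2
p=cv2.imread("pics/top0.png")
cv2.imwrite("pics/t_car.png",cv2.resize(p[190:290,225:360],None,fx=5.9,fy=5.9,interpolation=cv2.INTER_CUBIC))
cv2.imwrite("pics/t_fre.png",cv2.resize(p[205:320,375:480],None,fx=5,fy=5,interpolation=cv2.INTER_CUBIC))
p=cv2.imread("pics/side0.png")
cv2.imwrite("pics/s_car.png",cv2.resize(p[175:285,240:400],None,fx=5,fy=5,interpolation=cv2.INTER_CUBIC))
cv2.imwrite("pics/s_fre.png",cv2.resize(p[260:375,340:440],None,fx=5,fy=5,interpolation=cv2.INTER_CUBIC))
E
```

```text
(no output)
```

View pics/t_car.png

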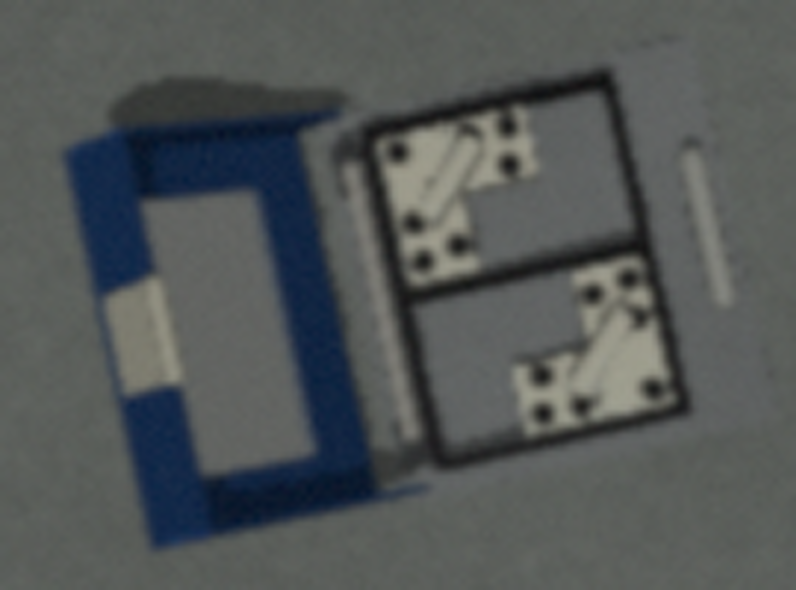

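View pics/t_fre.png

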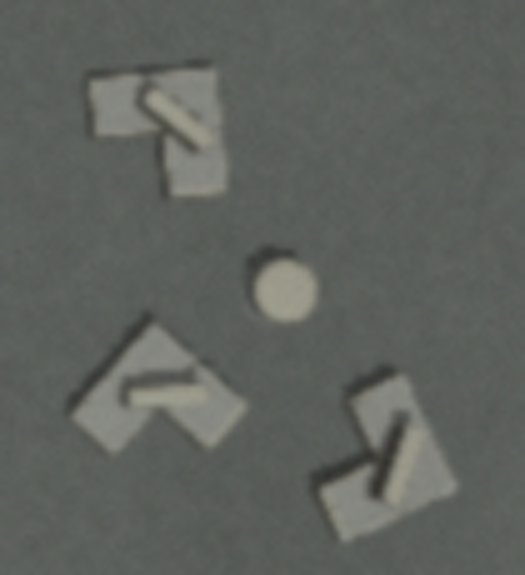

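View pics/s_car.png

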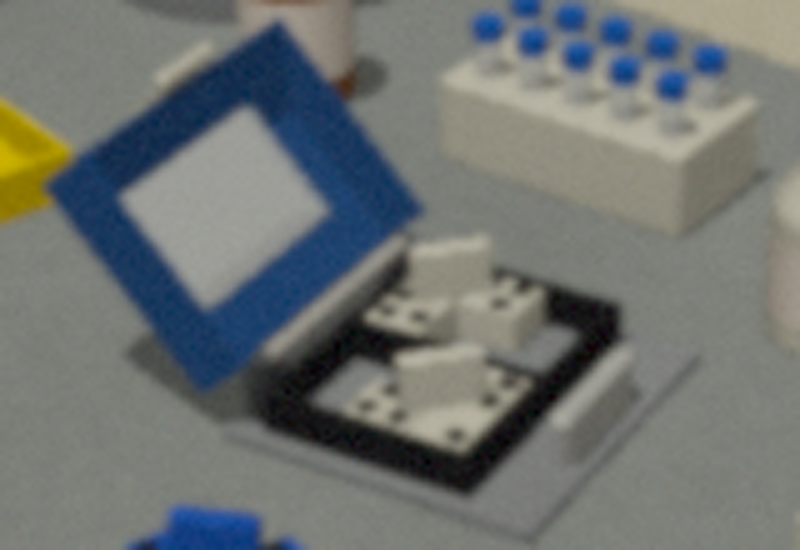

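View pics/s_fre.png

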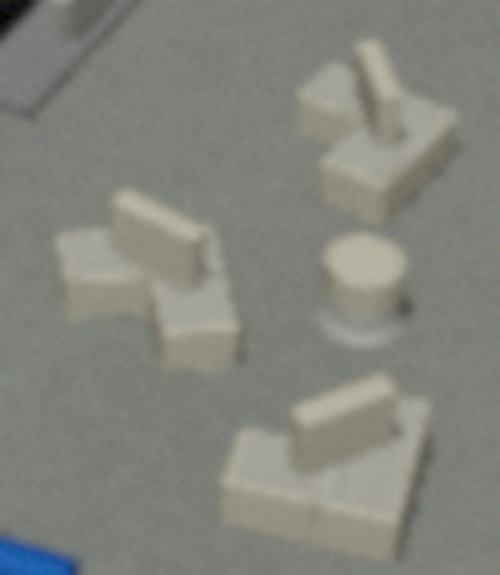

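```bash
cat > h.py <<'E'
import numpy as np, cv2
from workcell import r, command_gripper, optics
from scipy.optimize import minimize
from scipy.spatial.transform import Rotation as Rot
def pts(name,d,box=None):
    m=optics.camera_model(name); K=m["K"]
    v,u=np.nonzero(d>0); z=d[v,u]
    c=np.stack([(u-K[0,2])/K[0,0]*z,(v-K[1,2])/K[1,1]*z,z],1)
    return (c-m["t"])@m["R"], u, v      # R^T(c-t)
def proj(name,X):
    m=optics.camera_model(name); c=np.atleast_2d(X)@m["R"].T+m["t"]; p=c@m["K"].T; return p[:,:2]/p[:,2:]
def px2w(name,u,v,z):
    m=optics.camera_model(name); K=m["K"]; ray=np.array([(u-K[0,2])/K[0,0],(v-K[1,2])/K[1,1],1.])
    o=-m["R"].T@m["t"]; w=m["R"].T@ray; return o+w*(z-o[2])/w[2]
def grab(tag=None):
    o={}
    for n in("top","side"):
        p,d=optics.get_image(n); o[n]=(p,d)
        if tag: cv2.imwrite(f"pics/{n}{tag}.png",p[:,:,::-1]); np.save(f"{n}{tag}.npy",d)
    return o
def sdbox(p,x0,x1,y0,y1):
    c=np.array([(x0+x1)/2,(y0+y1)/2]); h=np.array([(x1-x0)/2,(y1-y0)/2])
    q=abs(p-c)-h; return np.linalg.norm(np.maximum(q,0),axis=1)+np.minimum(q.max(1),0)
def sdL(p):
    return np.minimum(sdbox(p,-.0263,.0377,-.0263,.0037),sdbox(p,-.0263,.0037,-.0263,.0377))
def sdfin(p):
    a=np.array([1,-1])/2**.5; b=np.array([1,1])/2**.5
    return sdbox(np.stack([p@a,p@b],1),-.02,.02,-.005,.005)
def loc(P,x):
    c,s=np.cos(x[2]),np.sin(x[2]); q=P[:,:2]-x[:2]; return np.stack([q@[c,s],q@[-s,c]],1)
def cost_cas(x,P,zb,sd=sdL,w=.0012):
    h=P[:,2]-zb
    top=(h>.014)&(h<.029); low=h<.006; fin=(h>.036)&(h<.06)
    l=loc(P,x); s=np.clip(sdL(l)/w,-8,8); f=np.clip(sdfin(l)/w,-8,8)
    return np.logaddexp(0,s[top]).sum()+np.logaddexp(0,-s[low]).sum()+np.logaddexp(0,f[fin]).sum()+np.logaddexp(0,-f[top]).sum()
def fit_cas(Pw,guess,zb=0.,rad=.06,yaws=None):
    P=Pw[np.hypot(Pw[:,0]-guess[0],Pw[:,1]-guess[1])<rad]
    best=None
    for y in (np.arange(8)*np.pi/4 if yaws is None else yaws):
        x0=[guess[0],guess[1],y]
        for w in(.006,.0012):
            S=np.array([[0,0,0],[.006,0,0],[0,.006,0],[0,0,.3]])*(1 if w>.005 else .4)
            o=minimize(cost_cas,x0,args=(P,zb,None,w),method="Nelder-Mead",options=dict(initial_simplex=np.array(x0)+S,xatol=1e-5,fatol=1e-3)); x0=o.x
        if best is None or o.fun<best.fun: best=o
    x=best.x.copy(); x[2]=(x[2]+np.pi)%(2*np.pi)-np.pi
    return x,best.fun,len(P)
E
python3 - <<'E'
from h import *
for n in("top","side"):
    d=np.load(n+"0.npy"); P,u,v=pts(n,d)
    for nm,c in dict(top=[(409,222),(405,281),(452,297)],side=[(415,287),(372,317),(405,352)])[n] and [(i,c) for i,c in enumerate(dict(top=[(409,222),(405,281),(452,297)],side=[(415,287),(372,317),(405,352)])[n])]:
        i=np.argmin((u-c[0])**2+(v-c[1])**2); g=P[i]
        print(n,nm,g.round(4), fit_cas(P,g))
    b=(abs(P[:,0]-.45)<.05)&(abs(P[:,1]+.0)<.05); print("bench z",np.median(P[b,2]),P[b,2].std())
E
```

```text
top 0 [ 0.6134 -0.2131  0.0213] (array([ 0.59545034, -0.21062387,  1.64642078]), np.float64(121.0506164876836), 1693)
top 1 [ 0.4649 -0.1992  0.0213] (array([ 0.45857943, -0.20199843,  2.39458055]), np.float64(112.10578737906555), 1732)
top 2 [ 0.424  -0.3111  0.0406] (array([ 0.42246128, -0.3164442 ,  0.41456442]), np.float64(155.1324748999433), 1736)
bench z 0.0008733988917445689 0.009415631136028372
side 0 [ 0.5782 -0.2216  0.0281] (array([ 0.59413039, -0.21065406,  1.65503555]), np.float64(306.6920195655926), 1659)
side 1 [ 0.449  -0.2101  0.0228] (array([ 0.45747482, -0.20191405,  2.39304438]), np.float64(394.5994714448458), 2072)
side 2 [ 0.4112 -0.3169  0.0266] (array([ 0.42152383, -0.3164617 ,  0.41331388]), np.float64(422.1704715109789), 2614)
bench z 0.0009910531900252676 0.011164789435491165
```

```bash
cat >> h.py <<'E'
def sdwalls(l):
    out=sdbox(l,-.0755,.0755,-.056,.056)
    return np.maximum(out,np.maximum(-sdbox(l,-.0705,-.0025,-.051,.051),-sdbox(l,.0025,.0705,-.051,.051)))
SLOT={"a-":(-.0422,-.0227,0.),"a+":(-.0308,.0227,np.pi),"b-":(.0308,-.0227,0.),"b+":(.0422,.0227,np.pi)}
def cost_car(x,P,occ,w):
    l=loc(P,x); k=(abs(l[:,0])<.084)&(l[:,1]>-.066)&(l[:,1]<.056); l=l[k]; z=P[k,2]
    s=sdwalls(l); f=np.full(len(l),1.)
    for o in occ: L=loc(l,SLOT[o]); s=np.minimum(s,sdL(L)); f=np.minimum(f,sdfin(L))
    s=np.clip(s/w,-8,8); f=np.clip(f/w,-8,8); top=(z>.019)&(z<.034); low=z<.012; fin=(z>.041)
    return (np.logaddexp(0,s[top]).sum()+np.logaddexp(0,-s[low]).sum()+np.logaddexp(0,f[fin]).sum()+np.logaddexp(0,-f[top]).sum())
def fit_car(P,g,occ):
    P=P[np.hypot(P[:,0]-g[0],P[:,1]-g[1])<.13]; x0=g
    for w in(.005,.0012):
        S=np.array([[0,0,0],[.006,0,0],[0,.006,0],[0,0,.08]])
        o=minimize(cost_car,x0,args=(P,occ,w),method="Nelder-Mead",options=dict(initial_simplex=np.array(x0)+S,xatol=1e-5,fatol=1e-3)); x0=o.x
    return x0,o.fun
E
python3 - <<'E'
from h import *
c=px2w("top",315,236,.027); print(c)
for n in("top","side"):
    d=np.load(n+"0.npy"); P,u,v=pts(n,d)
    print(n,fit_car(P,[c[0],c[1],.2],["a-","b+"]))
    print(n,fit_car(P,[c[0],c[1],.2],["a-","b+"]))
    for q in [(152,232),(200,232),(138,312),(188,316),(170,272)] if n=="top" else []:
        print(px2w(n,*q,.03 if q!=(170,272) else .004))
    yb=(P[:,2]>.022)&(P[:,2]<.034)&(P[:,0]>.3)&(P[:,0]<.7)&(P[:,1]>.2)&(P[:,1]<.46)
    if n=="top":
        R=cv2.minAreaRect(P[yb][:,:2].astype(np.float32)*1000); print(R)
    # bottle & beaker
    for nm,q in dict(bottle=(354,165),beaker=(424,168)).items():
        w=px2w("top",*q,.1); k=(np.hypot(P[:,0]-w[0],P[:,1]-w[1])<.06)&(P[:,2]>.02); print(nm,w,np.median(P[k],0),P[k][:,:2].min(0),P[k][:,:2].max(0))
E
```

```text
[0.58080725 0.0249899  0.027     ]
top (array([0.58291904, 0.02909259, 0.21049461]), np.float64(481.0778717191446))
top (array([0.58291904, 0.02909259, 0.21049461]), np.float64(481.0778717191446))
[0.59626262 0.43185296 0.03      ]
[0.5946038  0.31222342 0.03      ]
[0.39820186 0.46542823 0.03      ]
[0.38649734 0.34202547 0.03      ]
[0.49617027 0.39374438 0.004     ]
((495.6620788574219, 392.358154296875), (127.59011840820312, 210.0917205810547), 81.76402282714844)
bottle [ 0.74411274 -0.07022636  0.1       ] [ 0.73703039 -0.06890847  0.08373601] [ 0.71722358 -0.09952066] [ 0.77202439 -0.04452962]
beaker [ 0.73471336 -0.23765167  0.1       ] [ 0.74666948 -0.2550641   0.06407443] [ 0.70048362 -0.28137287] [ 0.78682246 -0.20635048]
side (array([0.58158113, 0.0287179 , 0.20974341]), np.float64(1152.431354583186))
side (array([0.58158113, 0.0287179 , 0.20974341]), np.float64(1152.431354583186))
bottle [ 0.74411274 -0.07022636  0.1       ] [ 0.72979007 -0.08442426  0.06910951] [ 0.71385498 -0.10462617] [ 0.76469725 -0.05030533]
beaker [ 0.73471336 -0.23765167  0.1       ] [ 0.72252487 -0.24932976  0.0624908 ] [ 0.69651752 -0.28549684] [ 0.78467031 -0.20605058]
```

```bash
cat >> h.py <<'E'
CAR=np.array([.58225,.0289,.2101]); WAS=np.array([.4955,.3924,-.1439])
def comp(A,B):
    c,s=np.cos(A[2]),np.sin(A[2]); return np.array([A[0]+c*B[0]-s*B[1],A[1]+s*B[0]+c*B[1],A[2]+B[2]])
def quat(phi,tilt=None):
    y=np.array([np.cos(phi),np.sin(phi),0]); z=np.array([0,0,-1.]); x=np.cross(y,z)
    return Rot.from_matrix(np.stack([x,y,z],1)).as_quat()
def qcas(yaw,pos):
    "best quat for a cassette yaw (jaws across (1,1)): the half turn with wrist nearest middle"
    best=None
    for k in(0,1):
        q=quat(yaw+np.pi/4+k*np.pi); j=r.solve_ik(pos,q)
        if j is not None and (best is None or abs(j[5])<best[0]): best=(abs(j[5]),q,k,j)
    return best[1],best[2]
def st(): s=r.read_state(); return f"t={s['time_s']:.1f} w={s['grip_width']*1e3:.1f} F={np.round(s['contact_force'],1)} p={np.round(s['eef_pos'],4)}"
GZ=.050
def pick(x,zb,zup,opening=.04,zpre=.16):
    p=np.array([x[0],x[1],zb+GZ]); q,k=qcas(x[2],p)
    command_gripper(opening)
    r.reach([x[0],x[1],zpre],q)
    hit=r.move_straight(p,q,speed=.12,max_force=15); print("down hit",hit,st())
    command_gripper(0.0,70); print("grip",st())
    r.move_straight([x[0],x[1],zup],q,speed=.15); print("up",st())
    return k
E
cat > used.py <<'E'
import sys
from h import *
slot,off=sys.argv[1],float(sys.argv[2])
x=comp(CAR,SLOT[slot]); print(x)
k=pick(x,.005,.26,zpre=.2)
if r.read_state()['grip_width']<.006: sys.exit("missed")
d=comp(WAS,(off,0,0)); yaw=None
# keep k; choose the tray-aligned yaw (multiple of 90) with the least wrist angle
best=None
for m in range(4):
    dd=comp(WAS,(off-.0057*0,0,0)); cyaw=WAS[2]+m*np.pi/2
    c=np.array([.0057,.0057]); R=np.array([[np.cos(cyaw),-np.sin(cyaw)],[np.sin(cyaw),np.cos(cyaw)]]); o=dd[:2]-R@c
    q=quat(cyaw+np.pi/4+k*np.pi); j=r.solve_ik([*o,.26],q)
    if j is not None:
        dj=abs(j-np.array(r.read_state()['joint_positions'])).max()
        if best is None or dj<best[0]: best=(dj,o,q)
dj,o,q=best; print("place",o,dj)
r.reach([*o,.26],q); print(st())
hit=r.move_straight([*o,.004+GZ+.002],q,speed=.15,max_force=12); print("down",hit,st())
command_gripper(.035); r.move_straight([*o,.22],q,speed=.2); print(st())
E
python3 used.py b+ .052
```

```text
[0.61878776 0.05990196 3.35169265]
down hit False t=4.3 w=39.6 F=[ 0.3 -0.2 -0.5] p=[0.6193 0.0599 0.0558]
grip t=4.7 w=8.8 F=[-0.9 -0.   4.1] p=[0.6192 0.0599 0.0558]
up t=6.2 w=8.7 F=[-0.2  0.1 -0.3] p=[0.6184 0.0599 0.2589]
place [0.54213886 0.39140149] 0.6792893281468584
t=7.5 w=8.2 F=[ 0.   0.2 -0.6] p=[0.5428 0.3903 0.2599]
down False t=9.0 w=8.8 F=[-0.5 -0.3 -1.6] p=[0.5427 0.3917 0.0571]
t=10.3 w=34.7 F=[ 0.2  1.7 -0.1] p=[0.5416 0.3911 0.2186]
```

```bash
python3 - <<'E'
from h import *
o=grab("1")
cv2.imwrite("pics/s1.png",cv2.resize(o["side"][0][160:300,150:400,::-1],None,fx=3.2,fy=3.2,interpolation=cv2.INTER_CUBIC))
E
```

```text
(no output)
```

View pics/s1.png

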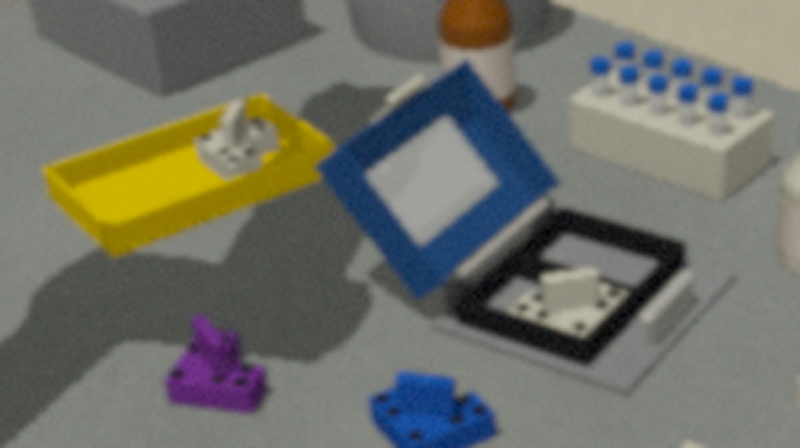

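The first used cassette lies flat at the far end of the waste tray (crop ≈ 235,145) and bay_b is empty. Next, the second one.

```bash
python3 used.py a- -.052 && python3 - <<'E'
from h import *
r.reach([.45,.0,.30],quat(1.57)) if False else None
o=grab("2")
for n in o:
    P,u,v=pts(n,o[n][1])
    print(n,fit_car(P,list(CAR),[]))
    for g in [(.595,-.2106),(.458,-.202),(.422,-.3164)]: print(fit_cas(P,g)[:2])
cv2.imwrite("pics/s2.png",cv2.resize(o["side"][0][160:380,150:450,::-1],None,fx=2.6,fy=2.6,interpolation=cv2.INTER_CUBIC))
E
```

```text
[ 0.54571224 -0.00210196  0.2101    ]
down hit False t=13.5 w=39.9 F=[ 0.4 -0.1  0.2] p=[ 0.5462 -0.0021  0.0557]
grip t=13.8 w=8.6 F=[-0.2 -0.4  5. ] p=[ 0.5462 -0.0022  0.0557]
up t=15.3 w=8.3 F=[-1.3  0.1 -0.9] p=[ 0.5453 -0.002   0.2591]
place [0.44886114 0.39339851] 0.7356028933271628
t=16.9 w=8.4 F=[-0.5 -0.4  0.3] p=[0.4496 0.3925 0.2599]
down False t=18.4 w=8.8 F=[-0.7  0.2  0.1] p=[0.4493 0.3937 0.0569]
t=19.7 w=35.2 F=[0.3 0.4 0.6] p=[0.4483 0.393  0.2188]
top (array([0.58288751, 0.02927816, 0.21291601]), np.float64(317.8907906657955))
(array([ 0.59547486, -0.21060906,  1.64861644]), np.float64(127.53385475102438))
(array([ 0.45866506, -0.20207065,  2.39630444]), np.float64(112.96779916449836))
(array([ 0.4224983 , -0.31638736,  0.417433  ]), np.float64(157.0766107871717))
side (array([0.58176164, 0.02877613, 0.20988094]), np.float64(973.686146861414))
(array([ 0.59419512, -0.21059342,  1.64768262]), np.float64(327.1391298848158))
(array([ 0.45752683, -0.20180946,  2.3951807 ]), np.float64(383.76268075933484))
(array([ 0.42147115, -0.31635535,  0.41648739]), np.float64(436.04938739345226))
```

View pics/s2.png

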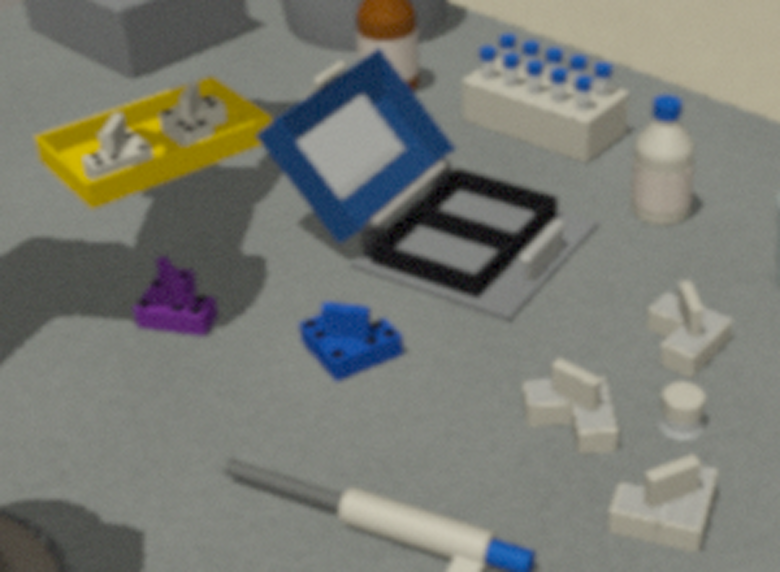

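```bash
cat >> h.py <<'E'
CAR=np.array([.5823,.0290,.211])
SLOT.update({"bm-":(.0365+.0057,-.0227,np.pi/2),"bm+":(.0365-.0057,.0227,-np.pi/2),"am-":(-.0365+.0057,-.0227,np.pi/2),"am+":(-.0365-.0057,.0227,-np.pi/2)})
def fit_held(name,d,guess,zb,w=.0012):
    m=optics.camera_model(name); o=-m["R"].T@m["t"]; P,u,v=pts(name,d)
    zt=zb+.022; D=P-o; Q=o+D*((zt-o[2])/D[:,2])[:,None]
    k=np.hypot(Q[:,0]-guess[0],Q[:,1]-guess[1])<.055; P,Q=P[k],Q[k]; h=P[:,2]-zb
    top=(h>.016)&(h<.0245); low=h<.012
    def c(x,w):
        s=np.clip(sdL(loc(Q,x))/w,-8,8); return np.logaddexp(0,s[top]).sum()+np.logaddexp(0,-s[low]).sum()
    x0=np.array(guess,float)
    for w in(.004,.0012):
        f=minimize(c,x0,args=(w,),method="Nelder-Mead",options=dict(initial_simplex=x0+np.array([[0,0,0],[.004,0,0],[0,.004,0],[0,0,.08]]),xatol=1e-5,fatol=1e-3)); x0=f.x
    return x0,f.fun,top.sum(),low.sum()
E
cat > fresh.py <<'E'
import sys
from h import *
g=eval(sys.argv[1]); slot=sys.argv[2]; tag=sys.argv[3]
o=grab(tag)
f=[fit_cas(pts(n,o[n][1])[0],g,yaws=[g[2]]) for n in o]; print(f)
x=(f[0][0]+f[1][0])/2
k=pick(x,0,.16,zpre=.16)
if r.read_state()['grip_width']<.006: sys.exit("missed")
t=comp(CAR,SLOT[slot]); t[2]=x[2]+(t[2]-x[2]+np.pi)%(2*np.pi)-np.pi
q=quat(t[2]+np.pi/4+k*np.pi); print("target",t,r.solve_ik([t[0],t[1],.13],q))
r.reach([t[0],t[1],.16],q); r.move_straight([t[0],t[1],.13],q); r.hold(.3); print(st())
o=grab(tag+"h"); e=r.read_state()['eef_pos']; zb=e[2]-GZ
for n in o: print(n,(fit_held(n,o[n][1],t,zb)))
c=px=proj("side",[t[0],t[1],.09])[0].astype(int)
cv2.imwrite(f"pics/h{tag}.png",cv2.resize(o["side"][0][c[1]-70:c[1]+70,c[0]-90:c[0]+90,::-1],None,fx=4,fy=4,interpolation=cv2.INTER_CUBIC))
E
python3 fresh.py "[.5948,-.2106,1.648]" bm- 3
```

```text
[(array([ 0.59544326, -0.21058828,  1.65037154]), np.float64(123.38248540322212), 1708), (array([ 0.59424375, -0.21049488,  1.65489086]), np.float64(302.45956480206127), 1546)]
down hit False t=23.4 w=40.2 F=[-0.5  0.1  0.3] p=[ 0.5954 -0.2108  0.0509]
grip t=23.8 w=9.0 F=[-0.3 -1.4  4.7] p=[ 0.5954 -0.2108  0.0509]
up t=24.7 w=8.9 F=[ 0.   0.9 -1.8] p=[ 0.5942 -0.2102  0.1588]
target [0.62831833 0.01564172 1.78179633] [-9.69686840e-02  6.43650826e-01  1.38441048e+00 -4.44089210e-16
  1.11353135e+00  4.77429479e-01]
t=26.2 w=8.3 F=[ 0.3  0.  -0.2] p=[0.6287 0.0154 0.1309]
top (array([0.62915946, 0.01498132, 1.76804202]), np.float64(22.40538081568838), np.int64(71), np.int64(337))
side (array([0.62246584, 0.01077668, 1.81634639]), np.float64(75.10420743847635), np.int64(221), np.int64(397))
```

View pics/h3.png

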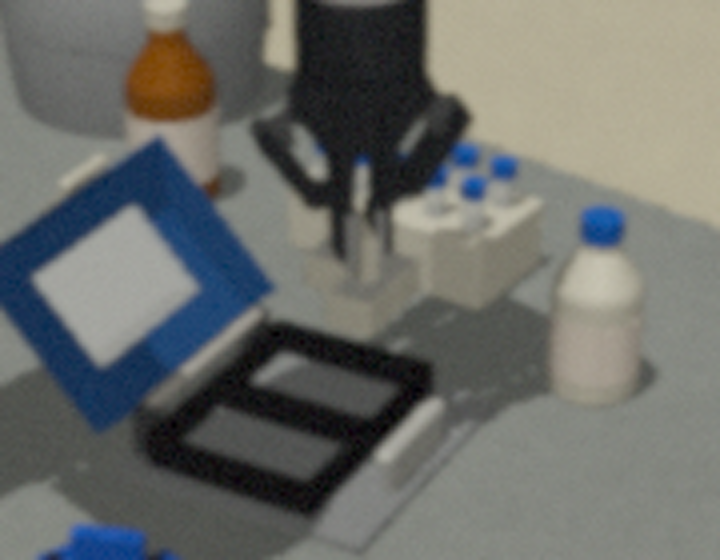

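```bash
python3 - <<'E'
from h import *
d=np.load("side3h.npy"); P,u,v=pts("side",d)
k=(np.hypot(P[:,0]-.628,P[:,1]-.0156)<.05)&(P[:,2]>.06)&(P[:,2]<.16)
h,e=np.histogram(P[k,2],np.arange(.06,.16,.004)); print(list(zip(e.round(3),h)))
d=np.load("top3h.npy"); P,u,v=pts("top",d)
k=(np.hypot(P[:,0]-.628,P[:,1]-.0156)<.05)&(P[:,2]>.06)&(P[:,2]<.16)
h,e=np.histogram(P[k,2],np.arange(.06,.16,.004)); print(list(zip(e.round(3),h)))
E
```

```text
[(np.float64(0.06), np.int64(0)), (np.float64(0.064), np.int64(0)), (np.float64(0.068), np.int64(0)), (np.float64(0.072), np.int64(0)), (np.float64(0.076), np.int64(3)), (np.float64(0.08), np.int64(31)), (np.float64(0.084), np.int64(45)), (np.float64(0.088), np.int64(47)), (np.float64(0.092), np.int64(53)), (np.float64(0.096), np.int64(57)), (np.float64(0.1), np.int64(160)), (np.float64(0.104), np.int64(21)), (np.float64(0.108), np.int64(12)), (np.float64(0.112), np.int64(26)), (np.float64(0.116), np.int64(23)), (np.float64(0.12), np.int64(21)), (np.float64(0.124), np.int64(25)), (np.float64(0.128), np.int64(44)), (np.float64(0.132), np.int64(23)), (np.float64(0.136), np.int64(25)), (np.float64(0.14), np.int64(25)), (np.float64(0.144), np.int64(11)), (np.float64(0.148), np.int64(33)), (np.float64(0.152), np.int64(42))]
[(np.float64(0.06), np.int64(0)), (np.float64(0.064), np.int64(0)), (np.float64(0.068), np.int64(0)), (np.float64(0.072), np.int64(0)), (np.float64(0.076), np.int64(0)), (np.float64(0.08), np.int64(2)), (np.float64(0.084), np.int64(2)), (np.float64(0.088), np.int64(1)), (np.float64(0.092), np.int64(4)), (np.float64(0.096), np.int64(15)), (np.float64(0.1), np.int64(49)), (np.float64(0.104), np.int64(18)), (np.float64(0.108), np.int64(0)), (np.float64(0.112), np.int64(0)), (np.float64(0.116), np.int64(0)), (np.float64(0.12), np.int64(0)), (np.float64(0.124), np.int64(0)), (np.float64(0.128), np.int64(0)), (np.float64(0.132), np.int64(0)), (np.float64(0.136), np.int64(0)), (np.float64(0.14), np.int64(0)), (np.float64(0.144), np.int64(0)), (np.float64(0.148), np.int64(0)), (np.float64(0.152), np.int64(0))]
```

```bash
cat >> h.py <<'E'
def fit_held2(name,d,guess,zb):
    m=optics.camera_model(name); o=-m["R"].T@m["t"]; P,u,v=pts(name,d)
    zt=zb+.022; D=P-o; Q=o+D*((zt-o[2])/D[:,2])[:,None]
    k=np.hypot(Q[:,0]-guess[0],Q[:,1]-guess[1])<.05; P,Q=P[k],Q[k]; h=P[:,2]-zb
    top=(h>.0195)&(h<.0245); low=h<.016
    def c(x,w):
        s=np.clip(sdL(loc(Q,[x[0],x[1],guess[2]]))/w,-8,8); return np.logaddexp(0,s[top]).sum()+np.logaddexp(0,-s[low]).sum()
    x0=np.array(guess[:2],float)
    for w in(.004,.0012):
        f=minimize(c,x0,args=(w,),method="Nelder-Mead",options=dict(initial_simplex=x0+np.array([[0,0],[.003,0],[0,.003]]),xatol=1e-5,fatol=1e-3)); x0=f.x
    return x0,f.fun
E
python3 - <<'E'
from h import *
for n in("top","side"): print(n,fit_held2(n,np.load(n+"3h.npy"),[.6283,.0156,1.7818],.0809))
E
```

```text
top (array([0.62984616, 0.01527855]), np.float64(29.27956877274932))
side (array([0.62525555, 0.01225236]), np.float64(28.927448826034244))
```

```bash
python3 - <<'E'
from h import *
for n in("top","side"):
    d=np.load(n+"3h.npy"); P,u,v=pts(n,d); l=loc(P,[.6285,.0153,1.7818])
    k=(sdL(l)<-.004)&(P[:,2]>.096)&(P[:,2]<.108)&(sdfin(l)>.003); print(n,np.median(P[k,2]),k.sum())
    for z in (.078,.079,.080): print(z,fit_held2(n,d,[.6283,.0156,1.7818],z))
    d=np.load(n+"3.npy"); P,u,v=pts(n,d); l=loc(P,[.5948,-.2105,1.652])
    k=(sdL(l)<-.003)&(sdfin(l)>.003); print(n,"bench ref top",np.median(P[k,2]),k.sum(),fit_held2(n,d,[.5948,-.2105,1.652],0.))
E
```

```text
top 0.10219933592794103 39
0.078 (array([0.62964324, 0.01540626]), np.float64(19.883855435704223))
0.079 (array([0.62950089, 0.01549856]), np.float64(20.135395379554577))
0.08 (array([0.62952806, 0.0154735 ]), np.float64(21.076727180310847))
top bench ref top 0.02251529517934183 217 (array([ 0.59505623, -0.21000789]), np.float64(74.79677175193211))
side 0.10223269591990006 80
0.078 (array([0.62591337, 0.01387662]), np.float64(57.359320908179036))
0.079 (array([0.6260271 , 0.01374172]), np.float64(49.83373902681654))
0.08 (array([0.62587578, 0.01305099]), np.float64(33.11758246135867))
side bench ref top 0.022506373233378597 178 (array([ 0.59194288, -0.21167382]), np.float64(64.4563769692983))
```

```bash
cat >> h.py <<'E'
def insert(x,y,q,z=.0555,F=8):
    c=[(0,0)]+[(a*np.cos(t),a*np.sin(t)) for a in(.0012,.0022) for t in np.arange(6)*np.pi/3]
    for dx,dy in c:
        r.move_straight([x+dx,y+dy,.092],q,speed=.1)
        hit=r.move_straight([x+dx,y+dy,z],q,speed=.06,max_force=F); e=r.read_state()['eef_pos']; print("ins",round(dx*1e3,1),round(dy*1e3,1),hit,st())
        if e[2]<z+.0035: return True
    return False
def release(x,y,q):
    command_gripper(.026); r.move_straight([x,y,.17],q,speed=.15); print(st())
E
python3 - <<'E'
from h import *
q=quat(1.7818+np.pi/4)
s=r.read_state(); print(Rot.from_quat(s['eef_rot']).as_matrix()[:,1],Rot.from_quat(q).as_matrix()[:,1])
q=s['eef_rot'] if np.dot(Rot.from_quat(s['eef_rot']).as_matrix()[:,1],Rot.from_quat(q).as_matrix()[:,1])>0 else quat(1.7818+np.pi*1.25)
ok=insert(.6279,.0160,q); print(ok)
E
```

```text
[ 8.39540671e-01 -5.43296265e-01  7.93994885e-04] [-0.83952145  0.54332655  0.        ]
ins 0.0 0.0 True t=27.5 w=8.6 F=[-0.5  0.1  4.9] p=[0.6272 0.016  0.0559]
True
```

```bash
python3 - <<'E'
from h import *
s=r.read_state(); e=s['eef_pos']; release(e[0],e[1],s['eef_rot'])
r.reach([.5,-.15,.2],s['eef_rot'])
o=grab("4")
for n in o:
    P,u,v=pts(n,o[n][1]); print(n,fit_cas(P,[.458,-.202,2.395],yaws=[2.395])[0],fit_cas(P,[.422,-.3164,.416],yaws=[.416])[0])
    l=loc(P,comp(CAR,SLOT["bm-"])); k=(sdL(l)<-.004)&(sdfin(l)>.004); print("top z",np.median(P[k,2]),np.percentile(P[k,2],[10,90]))
cv2.imwrite("pics/s4.png",cv2.resize(o["side"][0][180:300,240:400,::-1],None,fx=4.5,fy=4.5,interpolation=cv2.INTER_CUBIC))
E
```

```text
t=28.7 w=25.7 F=[ 0.3 -0.4 -1.3] p=[0.6266 0.0161 0.169 ]
top [ 0.45825976 -0.20178067  2.41242256] [ 0.42183616 -0.31880024  0.45159264]
top z 0.027915470180521117 [0.0245196  0.03130551]
side [ 0.45767597 -0.20188461  2.38503523] [ 0.42147221 -0.31639507  0.41723619]
top z 0.027514493282692187 [0.02562932 0.0292396 ]
```

View pics/s4.png

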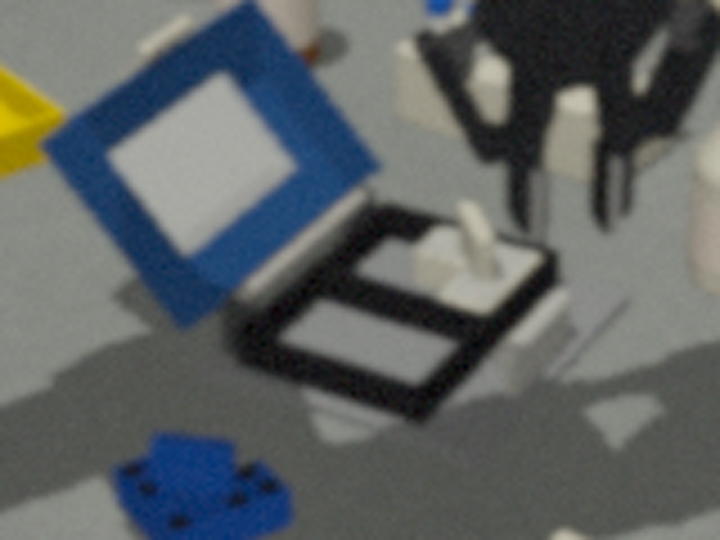

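```bash
cat > fresh2.py <<'E'
import sys
from h import *
g=eval(sys.argv[1]); slot=sys.argv[2]; tag=sys.argv[3]
s=r.read_state(); r.reach([.42,.16,.25],s['eef_rot'])
o=grab(tag)
f=[fit_cas(pts(n,o[n][1])[0],g,yaws=[g[2]]) for n in o]; print(f)
if np.linalg.norm(f[0][0][:2]-f[1][0][:2])>.0035: sys.exit("disagree")
x=(f[0][0]+f[1][0])/2
k=pick(x,0,.16,zpre=.16,opening=.035)
if r.read_state()['grip_width']<.006: sys.exit("missed")
t=comp(CAR,SLOT[slot]); t[2]=x[2]+(t[2]-x[2]+np.pi)%(2*np.pi)-np.pi
q=quat(t[2]+np.pi/4+k*np.pi); print("target",t,r.solve_ik([t[0],t[1],.13],q).round(2))
r.reach([t[0],t[1],.16],q); r.move_straight([t[0],t[1],.13],q); r.hold(.3); print(st())
o=grab(tag+"h"); s=r.read_state(); e=s['eef_pos']
if s['grip_width']<.006: sys.exit("lost")
h=fit_held2("top",o["top"][1],t,e[2]-.0509)[0]; h2=fit_held2("side",o["side"][1],t,e[2]-.0509)[0]
print("held top-fit rel tcp mm",(h-e[:2])*1e3,"side",(h2-e[:2])*1e3,"(ref last time top +.8,+.1 side -2.8,-2.3)")
c=proj("side",[t[0],t[1],.09])[0].astype(int)
cv2.imwrite(f"pics/h{tag}.png",cv2.resize(o["side"][0][c[1]-70:c[1]+70,c[0]-90:c[0]+90,::-1],None,fx=4,fy=4,interpolation=cv2.INTER_CUBIC))
E
python3 fresh2.py "[.4219,-.3164,.417]" a- 5
```

```text
[(array([ 0.42255904, -0.31643558,  0.41580499]), np.float64(152.51641864231473), 1744), (array([ 0.42146855, -0.31636293,  0.418827  ]), np.float64(430.93849338582623), 2480)]
down hit False t=34.1 w=34.6 F=[0.1 0.6 0.5] p=[ 0.4224 -0.3167  0.0506]
grip t=34.4 w=8.4 F=[0.3 0.6 6.2] p=[ 0.4224 -0.3168  0.0509]
up t=35.3 w=8.4 F=[-0.1  0.  -1.2] p=[ 0.4216 -0.316   0.1591]
target [ 0.54579015 -0.00203483  0.211     ] [-0.14  0.51  1.64 -0.    0.99  2.  ]
t=37.2 w=9.0 F=[-0.3 -0.2 -1. ] p=[ 0.5462 -0.0022  0.1308]
held top-fit rel tcp mm [ 0.90196033 -1.47949162] side [-2.7481349  -3.65229661] (ref last time top +.8,+.1 side -2.8,-2.3)
```

View pics/h5.png

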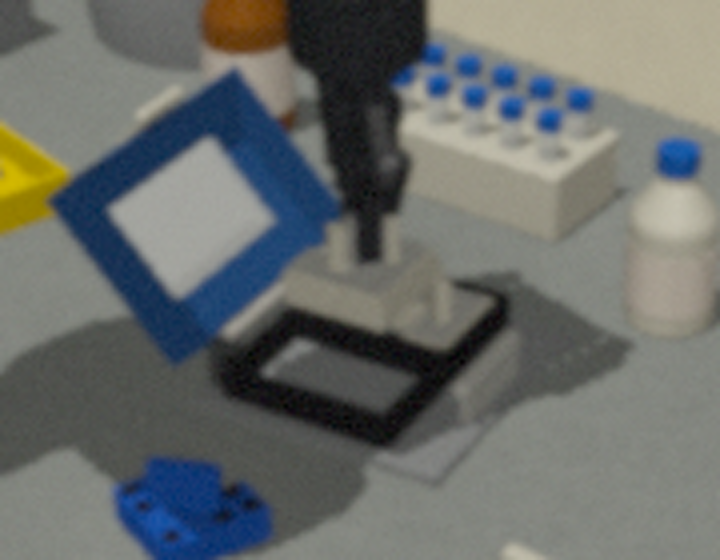

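```bash
python3 - <<'E'
from h import *
q=r.read_state()['eef_rot']
if insert(.5454,-.0014,q):
    e=r.read_state()['eef_pos']; release(e[0],e[1],q)
    r.reach([.42,.16,.25],q)
    o=grab("6")
    for n in o:
        P,u,v=pts(n,o[n][1]); print(n,fit_cas(P,[.458,-.202,2.395],yaws=[2.395])[0])
        for sl in("bm-","a-"):
            l=loc(P,comp(CAR,SLOT[sl])); k=(sdL(l)<-.004)&(sdfin(l)>.004); print(sl,"top z",np.median(P[k,2]),np.percentile(P[k,2],[10,90]))
    cv2.imwrite("pics/s6.png",cv2.resize(o["side"][0][180:300,240:400,::-1],None,fx=4.5,fy=4.5,interpolation=cv2.INTER_CUBIC))
    cv2.imwrite("pics/t6.png",cv2.resize(o["top"][0][190:290,225:360,::-1],None,fx=5,fy=5,interpolation=cv2.INTER_CUBIC))
E
```

```text
ins 0.0 0.0 True t=38.5 w=8.6 F=[-1.4 -0.3  6.3] p=[ 0.5446 -0.0012  0.0559]
t=39.7 w=26.1 F=[ 0.9 -0.8 -0.7] p=[ 0.5441 -0.0012  0.1691]
top [ 0.45863142 -0.20203586  2.39565223]
bm- top z 0.027373314007585803 [0.02440926 0.03092498]
a- top z 0.02734230396124425 [0.02409383 0.03109718]
side [ 0.45754362 -0.20189622  2.39343036]
bm- top z 0.02743741389610516 [0.02600349 0.02946059]
a- top z 0.0281199346757438 [0.02583519 0.04165973]
```

View pics/s6.png

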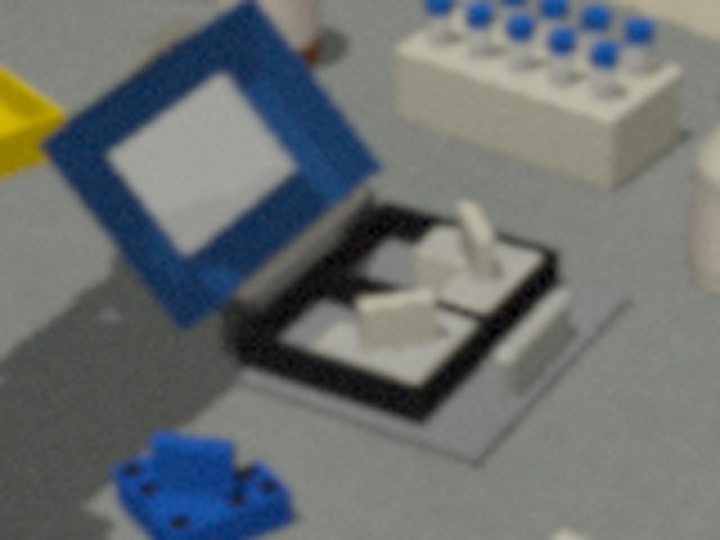

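View pics/t6.png

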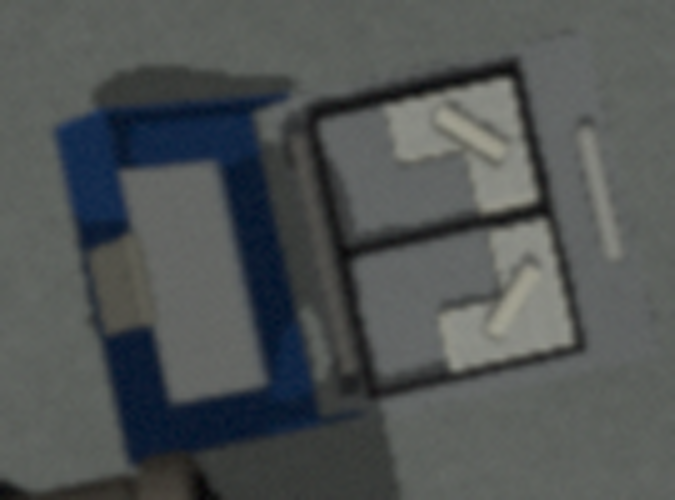

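```bash
python3 fresh2.py "[.4581,-.202,2.394]" a+ 7
```

```text
[(array([ 0.45867448, -0.20193678,  2.39454617]), np.float64(114.24001187093275), 1734), (array([ 0.45753117, -0.20172551,  2.39183842]), np.float64(387.3318218691853), 1910)]
down hit False t=44.8 w=34.9 F=[-0.4 -0.1 -0.1] p=[ 0.4585 -0.202   0.0506]
grip t=45.2 w=9.1 F=[-0.1  0.2  6.3] p=[ 0.4586 -0.2021  0.0507]
up t=46.0 w=8.6 F=[ 0.6 -0.2 -1. ] p=[ 0.4575 -0.2015  0.1591]
target [0.54742884 0.04474587 3.35259265] [-0.06  0.52  1.63 -0.    1.   -1.05]
t=47.7 w=8.6 F=[ 0.4 -0.4 -1.7] p=[0.5478 0.0446 0.1308]
held top-fit rel tcp mm [-0.28941302 -0.51969222] side [-4.12565584 -2.85924684] (ref last time top +.8,+.1 side -2.8,-2.3)
```

View pics/h7.png

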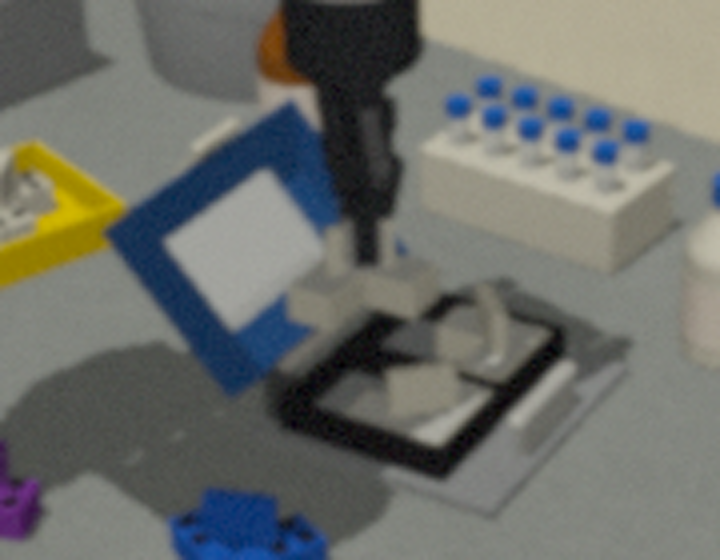

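```bash
python3 - <<'E'
from h import *
q=r.read_state()['eef_rot']
print(insert(.5476,.0450,q))
E
```

```text
ins 0.0 0.0 True t=48.9 w=8.1 F=[-1.5  0.6  4.9] p=[0.5469 0.0451 0.0558]
True
```

```bash
python3 - <<'E'
from h import *
s=r.read_state();q=s['eef_rot'];e=s['eef_pos']; release(e[0],e[1],q)
r.reach([.42,.0,.3],q) ; r.reach([.35,.2,.3],q)
o=grab("8")
for n in o:
    P,u,v=pts(n,o[n][1]); print(n,fit_car(P,list(CAR),["a-","a+"])[0])
    for sl in("bm-","a-","a+"):
        l=loc(P,comp(CAR,SLOT[sl])); k=(sdL(l)<-.004)&(sdfin(l)>.004); print(sl,"top z",np.median(P[k,2]),np.percentile(P[k,2],[10,90]))
    # cover points: local in carrier y-z plane, |x|<.08
    l=loc(P,CAR); b=o[n][0][v,u].astype(int); blue=(b[:,2]>1.5*b[:,0])&(b[:,2]>50)&(abs(l[:,0])<.09)&(l[:,1]>.05)&(l[:,1]<.22)
    L=l[blue]; Z=P[blue,2]
    for a in np.arange(.05,.22,.015):
        k=(L[:,1]>=a)&(L[:,1]<a+.015); 
        if k.sum()>5: print(round(a,3),k.sum(),np.percentile(Z[k],[5,50,95]).round(3),np.percentile(L[k,0],[1,99]).round(3))
cv2.imwrite("pics/s8.png",cv2.resize(o["side"][0][180:300,240:400,::-1],None,fx=4.5,fy=4.5,interpolation=cv2.INTER_CUBIC))
cv2.imwrite("pics/t8.png",cv2.resize(o["top"][0][190:290,225:360,::-1],None,fx=5,fy=5,interpolation=cv2.INTER_CUBIC))
E
```

```text
t=50.2 w=25.8 F=[-0.5  0.2 -0.5] p=[0.5463 0.0451 0.1692]
top [0.58194386 0.02991577 0.23237737]
bm- top z 0.028125881984320162 [0.0242703  0.03131082]
a- top z 0.027875673643324023 [0.02396839 0.03110146]
a+ top z 0.0275531030318914 [0.02392604 0.03102187]
0.065 11 [0.044 0.059 0.064] [0.079 0.081]
0.08 351 [0.022 0.03  0.044] [-0.08  0.08]
0.095 209 [0.035 0.042 0.084] [-0.081  0.081]
0.11 74 [0.053 0.063 0.109] [-0.081  0.082]
0.125 72 [0.069 0.079 0.126] [-0.059  0.082]
0.14 151 [0.093 0.129 0.135] [-0.059  0.081]
0.155 143 [0.109 0.118 0.125] [-0.055  0.08 ]
side [0.57975213 0.02867144 0.23857053]
bm- top z 0.02741962833587968 [0.02601643 0.0292071 ]
a- top z 0.027982151256126474 [0.02633081 0.04111904]
a+ top z 0.02815595569293883 [0.02643505 0.03043714]
0.05 7 [0.043 0.045 0.048] [-0.084  0.076]
0.065 90 [0.035 0.048 0.06 ] [-0.086  0.081]
0.08 409 [0.025 0.034 0.066] [-0.084  0.081]
0.095 347 [0.036 0.046 0.083] [-0.085  0.082]
0.11 214 [0.054 0.073 0.101] [-0.085  0.083]
0.125 226 [0.069 0.089 0.121] [-0.086  0.082]
0.14 314 [0.088 0.102 0.133] [-0.084  0.082]
0.155 259 [0.1   0.107 0.115] [-0.083  0.082]
```

View pics/s8.png

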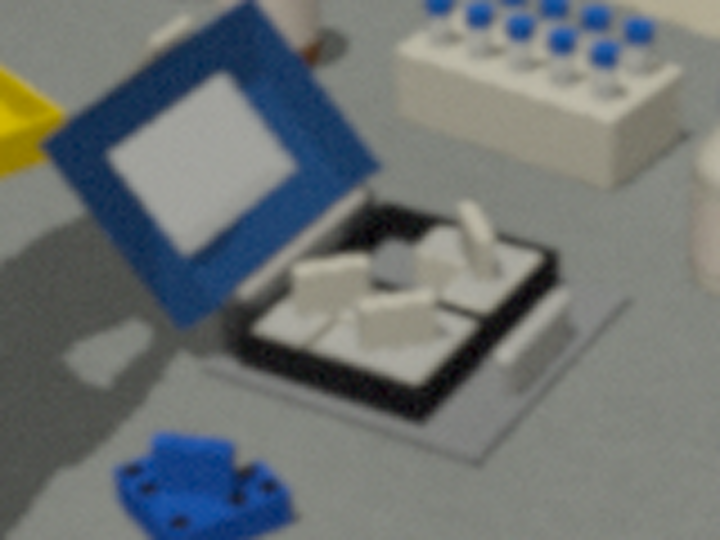

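View pics/t8.png

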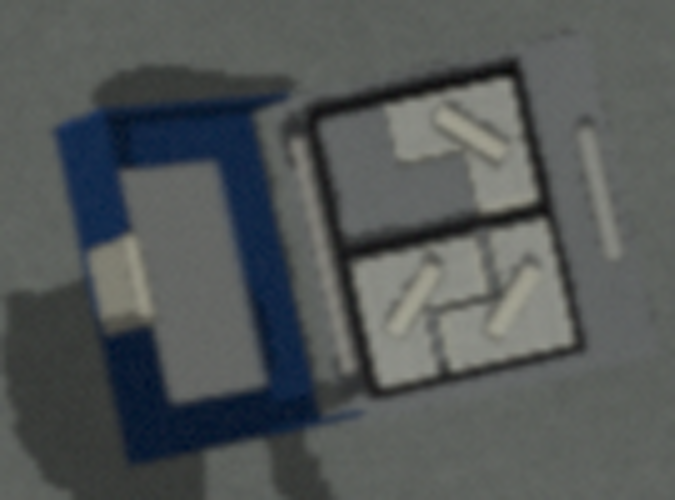

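```bash
cat >> h.py <<'E'
YH,ZH=.064,.036
def cov(th,u,n): return np.array([YH-u*np.cos(th)+n*np.sin(th), ZH+u*np.sin(th)+n*np.cos(th)])
def W(lx,ly,z): w=comp(CAR,(lx,ly,0)); return [w[0],w[1],z]
def tip(th,x=.05,u=.108):
    if th>np.pi/2: E=cov(th,.128,.029); f,z=E[0],min(E[1]-.025,cov(np.pi/2,u,.029)[1])
    else: f,z=cov(th,u,.029)
    return W(x,f+.011,z+.025)
def qcov():
    b=None
    for k in(0,1):
        q=quat(CAR[2]+k*np.pi); j=r.solve_ik(W(.05,.2,.15),q)
        if j is not None and (b is None or abs(j[5])<b[0]): b=(abs(j[5]),q)
    return b[1]
E
python3 - <<'E'
from h import *
q=qcov(); command_gripper(0.0,40)
th=np.arange(2.35,.0,-.15)
for t in th: print(round(t,2),np.round(tip(t),3),r.solve_ik(tip(t),q) is not None)
s=tip(2.5); w=W(.05,.225,.25); r.reach(w,q); r.move_straight(W(.05,.225,tip(2.4)[2]),q); print(st())
o=grab("9")
cv2.imwrite("pics/s9.png",cv2.resize(o["side"][0][130:290,200:400,::-1],None,fx=3.5,fy=3.5,interpolation=cv2.INTER_CUBIC))
E
```

```text
2.35 [0.592 0.221 0.107] True
2.2 [0.595 0.209 0.122] True
2.05 [0.598 0.196 0.136] True
1.9 [0.601 0.18  0.148] True
1.75 [0.605 0.163 0.157] True
1.6 [0.609 0.145 0.163] True
1.45 [0.612 0.128 0.172] True
1.3 [0.616 0.112 0.173] True
1.15 [0.619 0.096 0.171] True
1.0 [0.623 0.08  0.168] True
0.85 [0.626 0.064 0.161] True
0.7 [0.629 0.05  0.153] True
0.55 [0.632 0.038 0.142] True
0.4 [0.634 0.027 0.13 ] True
0.25 [0.636 0.018 0.116] True
0.1 [0.637 0.011 0.101] True
t=54.4 w=0.2 F=[-0.2 -0.9 -0.6] p=[0.5846 0.2597 0.1023]
```

View pics/s9.png

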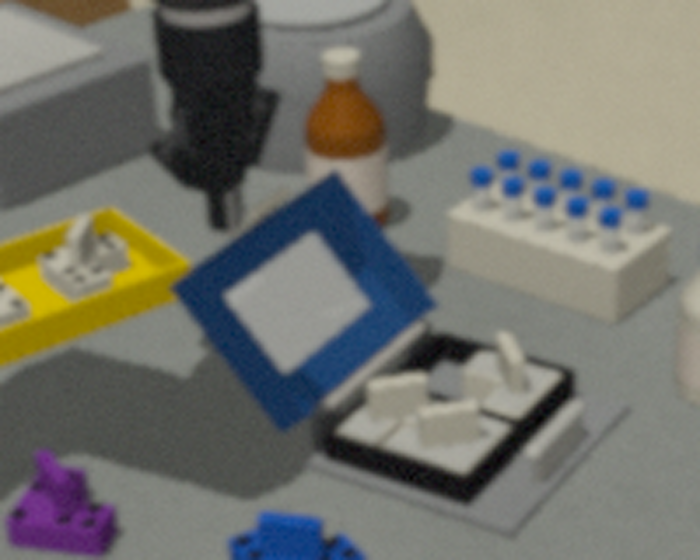

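```bash
python3 - <<'E'
from h import *
q=qcov()
for t in (2.35,2.2,2.05,1.9,1.75,1.6,1.45,1.3):
    hit=r.move_straight(tip(t),q,speed=.06,max_force=20); print(t,hit,st())
    if hit: break
o=grab("10")
cv2.imwrite("pics/s10.png",cv2.resize(o["side"][0][130:290,200:400,::-1],None,fx=3.5,fy=3.5,interpolation=cv2.INTER_CUBIC))
E
```

```text
2.35 False t=55.3 w=-0.2 F=[-0.9 -0.2 -0. ] p=[0.5923 0.221  0.1067]
2.2 False t=55.8 w=0.1 F=[-0.6 -0.5  1.2] p=[0.5952 0.2092 0.1231]
2.05 False t=56.2 w=0.1 F=[-0.3 -0.3  1. ] p=[0.5978 0.1952 0.1362]
1.9 False t=56.7 w=-0.1 F=[ 0.   0.1 -0.2] p=[0.6013 0.1794 0.1481]
1.75 False t=57.2 w=-0.2 F=[ 0.4 -0.3 -0.5] p=[0.605  0.1623 0.157 ]
1.6 False t=57.7 w=-0.1 F=[ 0.8 -0.3  0.2] p=[0.6089 0.1441 0.1632]
1.45 False t=58.1 w=-0.1 F=[ 0.  -0.2  0.1] p=[0.6125 0.1276 0.1721]
1.3 False t=58.6 w=0.6 F=[-0.7  0.  -0.3] p=[0.6158 0.1112 0.1727]
```

View pics/s10.png

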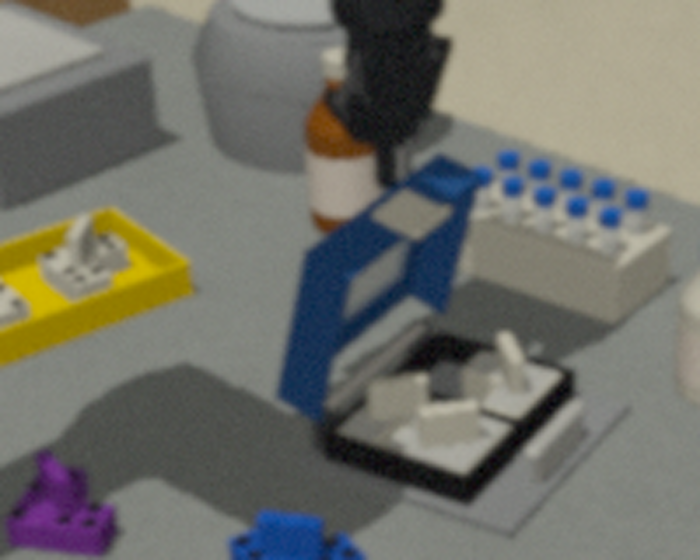

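```bash
python3 - <<'E'
from h import *
q=qcov()
for t in (1.15,1.0,.85,.7,.55,.4,.28,.18,.12):
    hit=r.move_straight(tip(t),q,speed=.06,max_force=20); print(t,hit,st())
    if hit: break
o=grab("11")
cv2.imwrite("pics/s11.png",cv2.resize(o["side"][0][130:290,200:400,::-1],None,fx=3.5,fy=3.5,interpolation=cv2.INTER_CUBIC))
E
```

```text
1.15 False t=59.1 w=-0.0 F=[-0.3  0.7  1. ] p=[0.6193 0.0949 0.1713]
1.0 False t=59.5 w=-0.3 F=[ 0.3 -0.4  0.4] p=[0.6226 0.079  0.1673]
0.85 False t=60.0 w=-0.3 F=[ 0.1 -0.3 -0.3] p=[0.6258 0.0639 0.161 ]
0.7 False t=60.4 w=-0.2 F=[-0.1 -0.5  0.5] p=[0.6288 0.0498 0.1523]
0.55 False t=60.8 w=-0.1 F=[ 0.3 -0.9  0.1] p=[0.6314 0.0372 0.1417]
0.4 False t=61.3 w=-0.0 F=[ 0.7  0.2 -0.8] p=[0.6337 0.0263 0.1292]
0.28 False t=61.6 w=0.2 F=[ 0.3 -0.1  0.2] p=[0.6353 0.0189 0.1181]
0.18 False t=62.0 w=0.2 F=[0.8 0.1 0.4] p=[0.6364 0.0138 0.1083]
0.12 False t=62.2 w=0.0 F=[-0.2 -0.3 -0.6] p=[0.637  0.0112 0.1022]
```

View pics/s11.png

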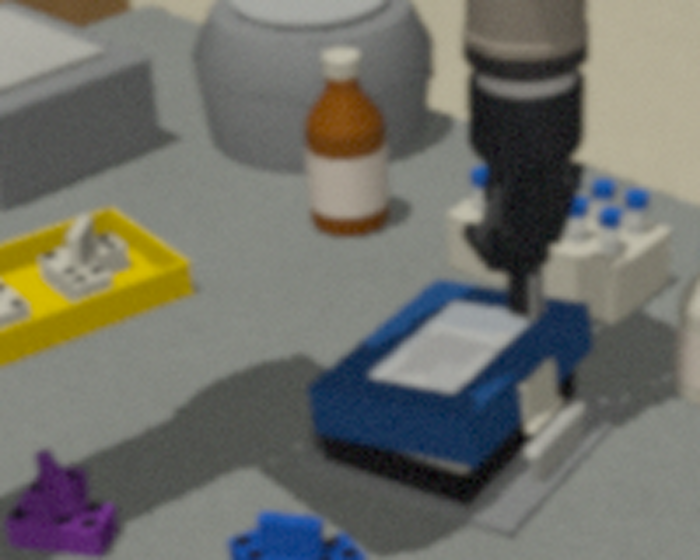

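```bash
python3 - <<'E'
from h import *
q=qcov(); y=YH-.115
e=r.read_state()['eef_pos']; r.move_straight([e[0],e[1],.125],q); r.move_straight(W(0,y,.125),q)
r.move_straight(W(0,y,.106),q,speed=.08,max_force=20);print(st())
for z in (.100,.097,.094,.092,.090,.0885,.087,.0855):
    hit=r.move_straight(W(0,y,z),q,speed=.03,max_force=25); print(z,hit,st())
    if hit: break
r.hold(.3); print(st())
r.move_straight(W(0,y,.15),q,speed=.1); r.reach([.42,.2,.25],q); print(st())
o=grab("12")
cv2.imwrite("pics/s12.png",cv2.resize(o["side"][0][130:290,200:400,::-1],None,fx=3.5,fy=3.5,interpolation=cv2.INTER_CUBIC))
for n in o:
    P,u,v=pts(n,o[n][1]); l=loc(P,CAR)
    for a in (.05,.03,0,-.03,-.05):
        k=(abs(l[:,1]-a)<.006)&(abs(abs(l[:,0])-.07)<.007)&(P[:,2]>.05); print(n,a,k.sum(),np.median(P[k,2]).round(4))
E
```

```text
t=63.5 w=-0.1 F=[-0.1 -1.8  1.1] p=[ 0.5929 -0.0205  0.1052]
0.1 False t=63.9 w=-0.2 F=[-1.   0.3 -0.9] p=[ 0.5929 -0.0208  0.1   ]
0.097 False t=64.2 w=-0.2 F=[0.3 0.6 0.2] p=[ 0.5928 -0.0208  0.0968]
0.094 False t=64.4 w=0.2 F=[ 0.4 -0.1 -0.2] p=[ 0.5928 -0.0207  0.0936]
0.092 False t=64.7 w=0.0 F=[-0.1 -0.6  0.1] p=[ 0.5929 -0.0208  0.0918]
0.09 False t=64.9 w=-0.1 F=[1.1 0.3 1. ] p=[ 0.5931 -0.0209  0.0901]
0.0885 False t=65.2 w=0.3 F=[-2.6  0.1 10.6] p=[ 0.5932 -0.0209  0.09  ]
0.087 False t=65.4 w=-0.2 F=[-7.2  0.6 20.2] p=[ 0.5932 -0.0209  0.0898]
0.0855 False t=65.7 w=0.1 F=[-10.    1.7  30.1] p=[ 0.5933 -0.0209  0.0897]
t=66.0 w=-0.2 F=[-10.2   1.1  30.9] p=[ 0.5933 -0.0209  0.0897]
t=67.9 w=-0.2 F=[ 0.1 -0.3 -0.6] p=[0.4207 0.1995 0.2496]
top 0.05 56 0.0649
top 0.03 57 0.0653
top 0 56 0.0649
top -0.03 54 0.065
top -0.05 55 0.0645
side 0.05 28 0.065
side 0.03 28 0.0654
side 0 28 0.0653
side -0.03 32 0.0652
side -0.05 34 0.0651
```

View pics/s12.png

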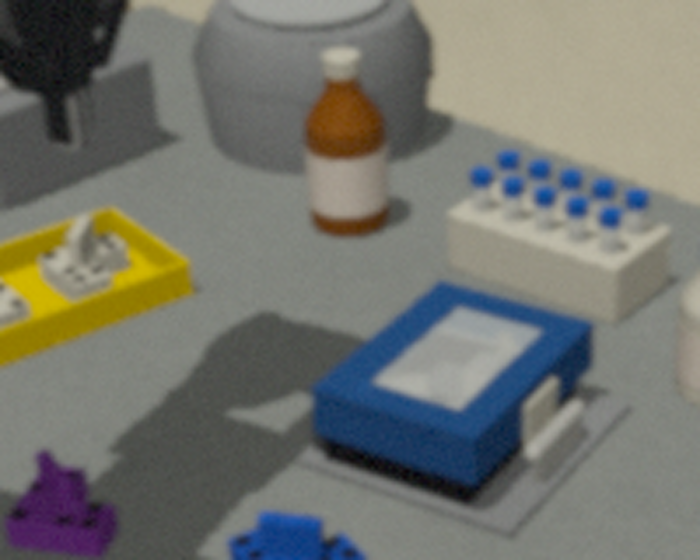

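View pics/side12.png

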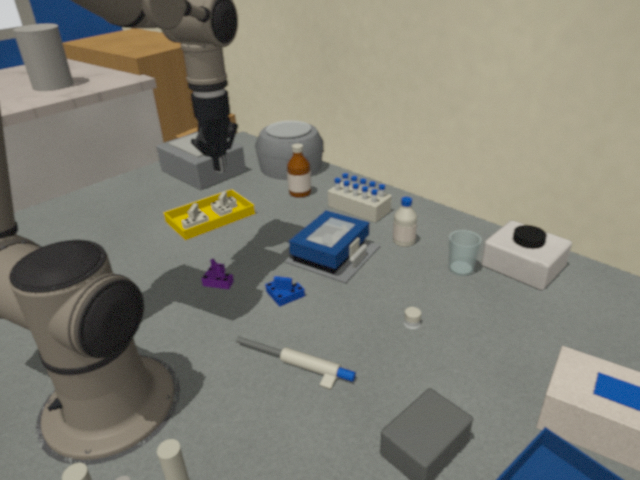

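View pics/top12.png

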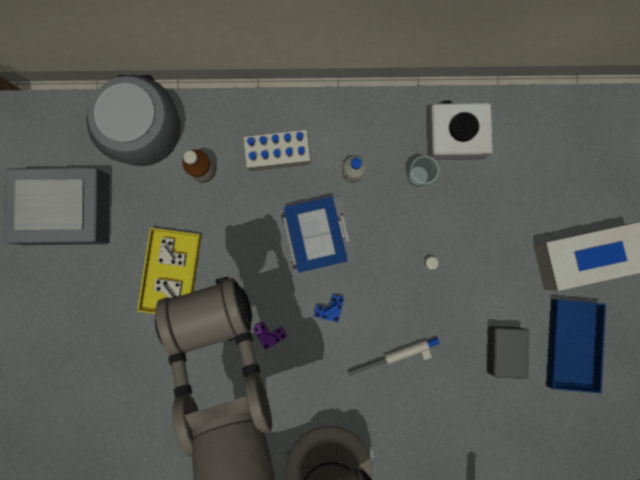

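The cover is shut, both used cassettes are in the tray (top ≈172,252 and 168,290), and no fresh cassettes remain on the bench. The white bottle (354,168) and beaker (422,170) are still standing.

```bash
python3 -c "
from h import *
r.finish_job(); print(st())"
```

```text
the job is handed in; nothing more can be done
the job is handed in; nothing more can be done
```

The job is done and handed in, at about 68 s on the robot's clock out of 210 s.

- **Used cassettes:** Both were moved from the carrier to the yellow waste tray first, and both lie flat.
- **Fresh cassettes:** Three were on the bench, and all three are in the carrier. Two interlock in bay_a and one sits alone in bay_b. Their tops measured 27–28 mm over the bench, level with the 27 mm walls.
- **Cover:** I swung it shut from behind and pressed it down to about 30 N at the free edge. Afterwards its face measured 64.5–65.4 mm over the bench at every spot checked, in both cameras, against 65 mm for fully shut. I saw no clear force spike as the tab snapped in; I am judging the latch from the cover staying flat after I let go.
- **Bystanders:** In the last pictures the white bottle and beaker are standing. The blue and purple look-alikes were not moved.

**Checks that disagreed:**
- The two cameras differed by about 1 mm on most positions, and I used their mean.
- The side-camera fit of the cassettes while held was several millimetres off. I used it only as a relative check.
- My last refit of the carrier with bay_a loaded gave a yaw about 0.02 rad off the earlier value. I kept the earlier pose.

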